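# Tip the orange carton onto the checking plate

## Robot

A 7-joint arm with a two-finger parallel gripper is mounted at the origin on the work surface. World frame = base frame: x ahead of the robot, y to its left, z up, the work surface at z = 0. Lengths are in m, angles in degrees, forces in N, time in s.
With the tool pointing down it reaches from about 0.425 to 0.875 m from the base axis. Payload 4.7 kg.
Tool frame: the origin (TCP) lies at the very end of the fingers, on their centre line; the grasp point (between the pads) lies 19 mm behind it; z points along the fingers, y is the line along which they close (so a half turn about z gives the same grasp; the last joint's range is limited). The gripper opens to 87 mm and grips with 3 to 60 N. Pads are 19 mm wide; open, the fingers measure 117 mm over their backs; the gripper's body (75 mm by 190 mm) begins 51 mm behind the grasp point.
Start: joints at [-74.02, 18.392, -4.016, 83.108, 1.295, 78.541, -3.26], TCP at [0.17, 0.627, 0.223] pointing down, gripper open.
Joint ranges: [-163.93, 163.93], [-17.29, 119.83], [-79.2, 71.16], [3.27, 140.29], [-89.18, 269.18], [5.43, 117.66], [-154.24, 154.24]. Speed limits (degrees/s): [147.25, 147.25, 180, 180, 180, 180, 180].

## Interface

Orientations are given as [roll, pitch, yaw] about the fixed x, y, z axes, in that order (R = Rz(yaw) Ry(pitch) Rx(roll)).
In Python, from cell import telemetry, cams, env gives the robot as it stands.
- The arm moves only by the tool arm_command, never from a script. Its argument "series" is text: rows parted by semicolons, each of 5 numbers parted by spaces: the shift along the tool's x, y, z in mm, then the turn about the tool's z in rad, then the closure in counts, from 0 (fully open) to 255 (shut). A call has 1 to 20 rows; each row shifts and turns the commanded pose from where the row before left it, along the tool's axes as they then stand; what a row does not reach is not made up. A row lasts 1/12 s, in which the tool goes at most 41.7 mm and 7.16 degrees, less where a joint would pass 70% of its speed; a pose out of reach is approached as far as the arm can. A call is refused whole if a number of a shift passes 41.7 or a number of a turn 0.125, either way. A call with a gripper value outside its range is refused whole. The fingers move at their own pace and stop on an object; "squeeze" is the grip in N (left out, the last holds). Time passes only in rows, so rows that do not move let the fingers close. It gives the time, the measured TCP pose, the force, the opening and the grip force at its end, in the units of the state.
- telemetry.get_obs(): the state, without advancing time (a new reading comes with each control period).
- cams.read_camera(name): name is "scene" or "top" or "wrist"; returns the picture (420x560x3 uint8, blue, green, red); there is no depth.
- cams.calibration(name): a dict with "K" (3x3 intrinsics, pixels), "origin" and "rotation" of the camera in the world; the wrist camera has in their place "hand_eye" (4x4, takes a point from camera to tool coordinates, whose origin is the TCP and whose axes are the flange's). Camera axes: x right, y down, z forward; pixel columns grow to the right and rows downward; lengths in m; the calibration is good to about 2 mm. A picture is of the moment at which its call begins: read the wrist's pose just before it. calibration takes no time and is no camera call.
- env.sign_off(): hands the job in; it is judged then, once.
The state is a dict: "time_s": time; "qpos": joint angles; "joint_velocities": joint speeds; "effort": joint torques, N m; "tool_pos": TCP position; "tool_rot": TCP orientation; "force": force on the tool from outside, world axes, zero at the start; "wrist_torque": the same for the moment, N m; "grip_width": finger opening in m; "grasp_force": force on a finger pad.
Only numpy, scipy, OpenCV 4.12 (cv2) and the standard library are available. Lean on these libraries where they do the work, as an engineer would, in place of code of your own. Each camera call takes 0.05 s, during which the arm holds its last target. There are 200 camera calls.

## Task

Lay the tall medicine carton with the orange band down flat on the checking plate, label side up: push its upper part away from the robot so that it tips over the plate's near edge, which stops its base. Do not lift it, and leave the green and blue cartons standing where they are.

Things in the scene. Friction and masses are not known exactly. Their poses are not given: they have to be found in the camera images.
- carton_orange: White closed carton, orange band and top, 80 deep (x) x 100 wide (y) x 190 mm tall (z), 0.3-0.65 kg. Stands on the counter, far lower edge 1-6 mm short of the plate's near edge, square to it (2 deg). Origin: centre of underside; x points away from the robot to the plate, z up. Label on the -x face. Pushed near its top along +x it tips over the plate's edge; past 23 deg it falls by itself.
- carton_green: The same kind of carton with a green band and top, same size, origin and axes. The three stand in a row along the plate's near edge, in any order, about 140 mm apart centre to centre. Leave it alone.
- carton_blue: The same kind of carton with a blue band and top, same size, origin and axes. Leave it alone.
- check_plate: The checking plate: a flat aluminium slab with a blue top, fixed to the counter, 220 mm (x) x 440 mm (y) x 12 mm thick. Origin: centre of its underside, at counter height. Its x points away from the robot; its near edge, the stop, lies at x = -110 mm in its frame. Nothing else stands on it.
Things that resemble listed ones, but are neither listed nor needed, are in the scene too. Leave any pink or red look-alike of the carton_orange alone.

How it is judged:
By the outcome, as a careful person would: the job done as asked, in the order asked, and still so for the second after the job is handed in, with the robot touching nothing.
It also fails if it takes over 29 s, if anything falls off the work surface, if the arm or the gripper's body presses on something with over 40 N, if the wrist force passes 120 N, or if a joint passes its speed limit or range.

## Working session

There is one attempt and no reset: what is moved stays moved. The work goes in short steps, Python scripts to look and compute and a tool call to move; the robot and the scene stay as the last step left them, time stands still between calls to the robot, and variables do not carry over. Pictures are saved under pics/ and viewed, at most 10 in all, crops included, and the job is handed in when it is done.

Besides the shell and the picture viewer there is one more tool, called after "Call:" as name(argument=value, ...) on one line, values as JSON. arm_command: Moves the arm, as the interface text tells. Its arguments: {"type":"object","properties":{"series":{"type":"string"},"squeeze":{"type":"number"}},"required":["series"]}

```bash
mkdir -p pics; python3 - <<'E'
from cell import telemetry, cams, env
import cv2,numpy as np
a=cams.read_camera("scene");b=cams.read_camera("top")
cv2.imwrite("pics/s.png",a);cv2.imwrite("pics/t.png",b)
for n in("scene","top"):
    c=cams.calibration(n);print(n,{k:np.round(v,4).tolist() for k,v in c.items() if k in("K","origin","rotation")})
o=telemetry.get_obs();print(o["time_s"],o["tool_pos"],o["tool_rot"],o["force"])
E
```

```text
scene {'K': [[435.9045, 0.0, 281.0801], [0.0, 435.9045, 209.4154], [0.0, 0.0, 1.0]], 'origin': [0.498, -0.2113, 0.6919], 'rotation': [-159.802, 0.496, -9.183]}
top {'K': [[452.104, 0.0, 279.4445], [0.0, 452.104, 214.5106], [0.0, 0.0, 1.0]], 'origin': [0.3483, 0.0341, 0.9496], 'rotation': [-168.5067, 0.285, -97.4655]}
0.1 [0.17000235 0.62685445 0.22157792] [-1.79900799e+02  5.50083628e-03  1.64831880e+02] [-0.11233818 -0.29839033 -0.50389399]
```

View pics/s.png

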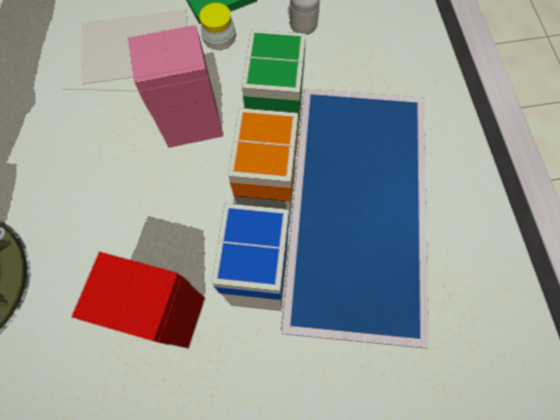

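View pics/t.png

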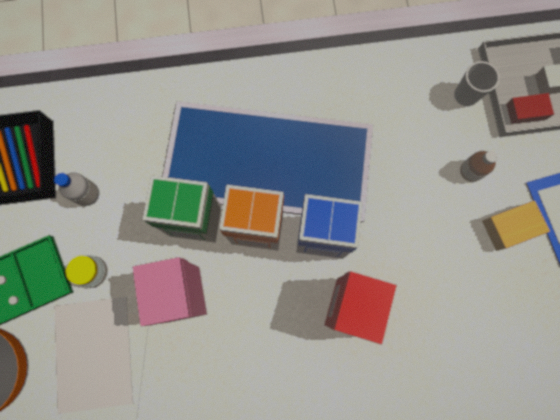

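The orange carton is in the middle of the row, with its top at about (265,143) in scene and (252,213) in top. Green and blue are on either side, and the pink and red look-alikes are nearer the robot. Next I'll measure them.

```bash
cat > h.py <<'E'
from cell import telemetry, cams, env
import cv2,numpy as np
from scipy.spatial.transform import Rotation as R
def ray(n,uv,z):
    c=cams.calibration(n);M=np.array(c["rotation"]);M=M if M.shape==(3,3) else R.from_euler("xyz",M,degrees=True).as_matrix()
    uv=np.atleast_2d(np.float64(uv));d=np.c_[uv,np.ones(len(uv))]@np.linalg.inv(c["K"]).T@M.T
    o=np.array(c["origin"]);return o+d*((z-o[2])/d[:,2])[:,None]
def rects(n,img,z,lo,hi,amin=1000):
    m=cv2.inRange(cv2.cvtColor(img,cv2.COLOR_BGR2HSV),lo,hi);m=cv2.morphologyEx(m,cv2.MORPH_CLOSE,np.ones((5,5)))
    for c in cv2.findContours(m,cv2.RETR_EXTERNAL,cv2.CHAIN_APPROX_NONE)[0]:
        if cv2.contourArea(c)>amin:
            p=ray(n,c[:,0],z)[:,:2];r=cv2.minAreaRect((p*1000).astype(np.float32))
            print(n,z,"px",c[:,0].mean(0).round(),"c",np.round(r[0],1),"size",np.round(r[1],1),"ang",round(r[2],1))
E
python3 - <<'E'
from h import *
for n,f in(("scene","pics/s.png"),("top","pics/t.png")):
    i=cv2.imread(f)
    for nm,z,lo,hi in(("orange",.19,(5,150,215),(20,255,255)),("green",.19,(50,120,110),(75,255,255)),("blue",.19,(108,150,150),(125,255,255)),("plate",.012,(100,120,60),(112,255,160)),("red",.19,(0,200,150),(4,255,255)),("pink",.19,(160,60,150),(178,255,255))):
        print(nm);rects(n,i,z,lo,hi)
E
```

```text
orange
green
scene 0.19 px [274.  60.] c [549.3 195.9] size [85.8 65.6] ang 75.0
blue
scene 0.19 px [251. 246.] c [480.3 -66.6] size [86.1 65.8] ang 74.6
plate
scene 0.012 px [359. 219.] c [662.5  25.5] size [412.9 193. ] ang 75.3
red
scene 0.19 px [126. 296.] c [ 330.1 -101.7] size [77.9 97.8] ang 65.7
pink
scene 0.19 px [165.  54.] c [399.6 232.2] size [99.9 80. ] ang 3.9
orange
green
top 0.19 px [ 28. 278.] c [450.7 453.5] size [104.2 118. ] ang 16.4
top 0.19 px [175. 201.] c [550.2 194.4] size [84.2 64.3] ang 74.9
blue
top 0.19 px [331. 220.] c [481.4 -67.9] size [82.5 63.3] ang 74.6
plate
top 0.012 px [268. 157.] c [663.3  24.9] size [409.5 189.4] ang 75.1
red
pink
top 0.19 px [160. 291.] c [399.5 231.5] size [99.2 79.8] ang 3.9
```

```bash
python3 - <<'E'
from h import *
o=telemetry.get_obs();T=R.from_euler("xyz",o["tool_rot"],degrees=True).as_matrix()
for n,f in(("scene","pics/s.png"),("top","pics/t.png")):
    i=cv2.imread(f)
    rects(n,i,.19,(10,150,195),(22,255,255))
    p={"scene":(265,143),"top":(240,205)}[n];print(cv2.cvtColor(i,cv2.COLOR_BGR2HSV)[p[1],p[0]])
c=np.array([.515,.065,.18])
print(np.round(T,3),"shift to orange centre z.18 (mm)",np.round(T.T@(c-o["tool_pos"])*1000,1))
E
```

```text
scene 0.19 px [263. 144.] c [515.2  66.6] size [86.5 66.6] ang 74.8
[ 15  89 192]
[ 15 221 179]
[[-0.965  0.262 -0.   ]
 [ 0.262  0.965 -0.002]
 [-0.    -0.002 -1.   ]] shift to orange centre z.18 (mm) [-480.  -451.9   42.4]
```

Call:
arm_command(series="0 0 -25 0 130;0 0 -25 0 130;0 0 -25 0 130;-20 -20 0 0 130;-25 -25 0 0 130;-25 -25 0 0 130;-25 -25 0 0 130;-25 -25 0 0 130;-25 -25 0 0 130;-25 -25 0 0 130;-25 -25 0 0 130;-25 -25 0 0 130;-25 -25 0 0 130;-25 -25 0 0 130;-25 -25 0 0 130;-25 -25 0 0 130;-25 -25 0 0 130;-25 -25 0 0 130;-25 -25 0 0 130")

```text
time_s: 1.68
tool_pos: [0.4483, 0.141, 0.2974]
tool_rot: [180.0, -0.0, 164.8]
force: [0.2, 0.6, 0.0]
grip_width: 0.0427
grasp_force: 0.0
```

Call:
arm_command(series="0 -18 0 0 130;0 -18 0 0 130;1 -18 0 0 130;0 0 0 0 130;0 0 20 0 130;0 0 20 0 130;0 0 20 0 130;0 0 20 0 130;0 0 20 0 130;0 0 15 0 130;0 0 10 0 130;0 0 0 0 130;0 0 0 0 130")

```text
time_s: 2.77
tool_pos: [0.4326, 0.0916, 0.1726]
tool_rot: [-180.0, -0.0, 164.9]
force: [0.3, -0.2, 0.0]
grip_width: 0.0428
grasp_force: 0.0
```

```bash
python3 - <<'E'
from h import *
a=cams.read_camera("scene");b=cams.read_camera("top")
cv2.imwrite("pics/c1.png",cv2.resize(np.vstack([a[:400,50:450],b[80:330,100:500]]),None,fx=.9,fy=.9))
E
```

```text
(no output)
```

View pics/c1.png

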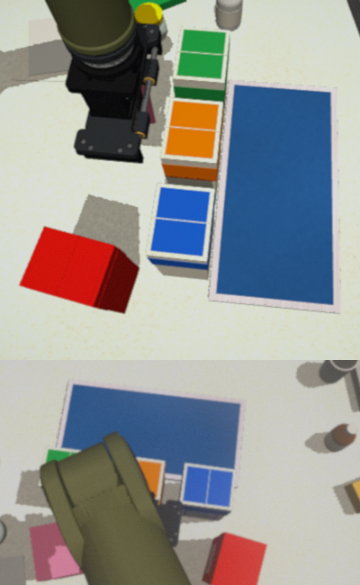

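Call:
arm_command(series="-7 -2 0 0 130;-7 0 0 0 130;-6 0 0 0 130;-5 0 0 0 130;-4 0 0 0 130;-4 0 0 0 130;-4 0 0 0 130;-4 0 0 0 130;-4 0 0 0 130;-4 0 0 0 130;-4 0 0 0 130;-4 0 0 0 130;-4 0 0 0 130;0 0 0 0 130")

```text
time_s: 4.03
tool_pos: [0.4922, 0.0726, 0.1726]
tool_rot: [-180.0, 0.1, 164.8]
force: [-0.4, 0.5, -0.1]
grip_width: 0.0426
grasp_force: 0.3
```

```bash
python3 - <<'E'
from h import *
a=cams.read_camera("scene");b=cams.read_camera("top")
cv2.imwrite("pics/c2.png",cv2.resize(np.vstack([a[:400,50:450],b[80:330,100:500]]),None,fx=.9,fy=.9))
E
```

```text
(no output)
```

View pics/c2.png

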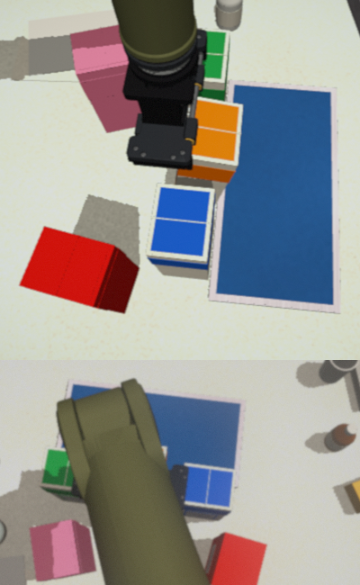

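The orange carton's top has moved about 25 mm over the plate and its neighbours haven't moved. I'll keep pushing.

Call:
arm_command(series="-4 0 0 0 130;-4 0 0 0 130;-4 0 0 0 130;-4 0 0 0 130;-4 0 0 0 130;-4 0 0 0 130;-4 0 0 0 130;-4 0 0 0 130;-4 0 0 0 130;-4 0 0 0 130;-4 0 0 0 130;-4 0 0 0 130;-4 0 0 0 130;-4 0 0 0 130;-3 0 0 0 130;0 0 0 0 130;0 0 0 0 130;0 0 0 0 130")

```text
time_s: 5.63
tool_pos: [0.5481, 0.0576, 0.1725]
tool_rot: [-180.0, -0.0, 164.8]
force: [-0.8, -0.3, -0.5]
grip_width: 0.0426
grasp_force: 0.0
```

```bash
python3 - <<'E'
from h import *
a=cams.read_camera("scene");b=cams.read_camera("top")
cv2.imwrite("pics/c3.png",cv2.resize(np.vstack([a[:400,50:450],b[80:330,100:500]]),None,fx=.9,fy=.9))
E
```

```text
(no output)
```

View pics/c3.png

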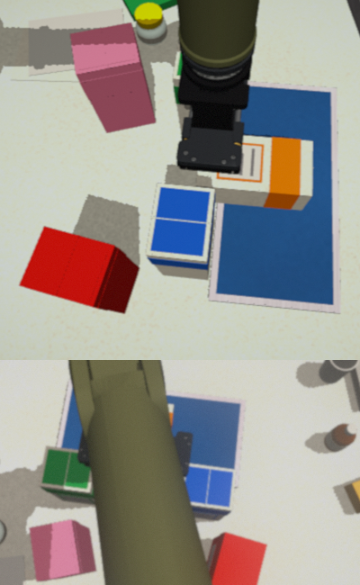

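The carton has fallen with its label up. I'll rise and back off to check how it lies.

Call:
arm_command(series="0 0 -20 0 130;0 0 -30 0 130;0 0 -30 0 130;0 0 -30 0 130;0 0 -20 0 130;20 25 0 0 130;25 25 0 0 130;25 25 0 0 130;25 25 0 0 130;15 25 0 0 130;0 25 0 0 130;0 25 0 0 130;0 25 0 0 130;0 25 0 0 130;0 25 0 0 130;0 25 0 0 130;0 25 0 0 130;0 25 0 0 130;0 0 0 0 130;0 0 0 0 130")

```text
time_s: 7.4
tool_pos: [0.5263, 0.4014, 0.3014]
tool_rot: [-179.9, -0.0, 165.0]
force: [-0.2, -0.7, -0.3]
grip_width: 0.0428
grasp_force: 0.0
```

```bash
python3 - <<'E'
from h import *
a=cams.read_camera("scene");b=cams.read_camera("top")
cv2.imwrite("pics/s4.png",a);cv2.imwrite("pics/t4.png",b)
cv2.imwrite("pics/c4.png",np.hstack([a[50:400,150:450],b[80:430,130:430]]))
for n,i in(("scene",a),("top",b)):
    rects(n,i,.19,(50,120,110),(75,255,255));rects(n,i,.19,(108,150,150),(125,255,255))
    rects(n,i,.092,(8,150,170),(22,255,255),300)
E
```

```text
Traceback (most recent call last):
ValueError: all the input array dimensions except for the concatenation axis must match exactly, but along dimension 0, the array at index 0 has size 350 and the array at index 1 has size 340
```

```bash
python3 - <<'E'
from h import *
a=cv2.imread("pics/s4.png");b=cv2.imread("pics/t4.png")
cv2.imwrite("pics/c4.png",cv2.resize(np.hstack([a[50:350,170:450],b[80:380,130:410]]),None,fx=1.4,fy=1.4))
for n,i in(("scene",a),("top",b)):
    rects(n,i,.19,(50,120,110),(75,255,255));rects(n,i,.19,(108,150,150),(125,255,255))
    rects(n,i,.092,(8,150,170),(22,255,255),300)
E
```

```text
scene 0.19 px [274.  60.] c [549.3 195.9] size [85.8 65.7] ang 75.0
scene 0.19 px [251. 246.] c [480.3 -66.6] size [86.1 65.8] ang 74.7
scene 0.092 px [317. 179.] c [588.8  47. ] size [68.5 73.5] ang 75.2
scene 0.092 px [367. 184.] c [661.3  27.8] size [99.9 48.2] ang 75.2
top 0.19 px [ 29. 283.] c [446.9 452.9] size [ 95.5 118. ] ang 17.1
top 0.19 px [175. 201.] c [550.2 194.4] size [84.2 64.3] ang 74.9
top 0.19 px [331. 220.] c [481.2 -68. ] size [82.7 63.5] ang 74.9
top 0.092 px [520. 224.] c [ 443.2 -440.4] size [59.9 87.7] ang 13.0
top 0.092 px [265. 147.] c [662.2  26.2] size [96.3 46.3] ang 75.2
```

View pics/c4.png

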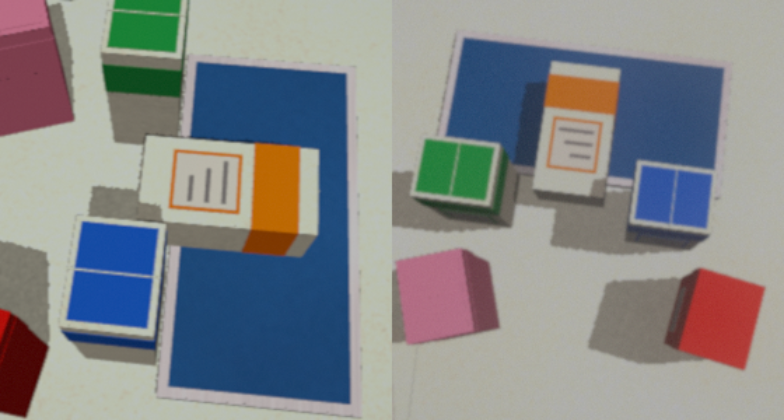

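The carton lies flat with its label up, and green and blue haven't moved. Its base end sticks out over the near edge, so I'll measure the overhang.

```bash
python3 - <<'E'
from h import *
ex=np.array([.9664,-.2571]);ey=-np.array([ex[1],-ex[0]]);ey=np.array([.2571,.9664]);P=np.array([.663,.0252])
f=lambda p:np.round(np.c_[(p[:,:2]-P)@ex,(p[:,:2]-P)@ey]*1000,1).tolist()
# scene crop px -> corners of top face: near-left(147,136) far-left(318,150) far-right(296,256 lower) near-right
q=lambda L,ox,oy:[(ox+u/1.4,oy+v/1.4) for u,v in L]
print("scene",f(ray("scene",q([(147,136),(318,150)],170,50),.092)))
print("top",f(ray("top",q([(551-392,62),(620-392,69),(535-392,188),(604-392,194)],130,80),.092)))
o=telemetry.get_obs();T=R.from_euler("xyz",o["tool_rot"],degrees=True).as_matrix()
c=np.r_[P-.185*ex,.06]; print(c,T.T@(c-o["tool_pos"])*1000,o["qpos"])
E
```

```text
scene [[-145.4, 49.4], [42.5, 50.0]]
top [[40.9, 50.4], [43.0, -49.6], [-145.4, 45.4], [-141.5, -50.3]]
[0.484216  0.0727635 0.06     ] [ -44.03578773 -325.78175016  242.85403076] [-54.0448145   18.88613644  19.65990569  74.61991378  -6.21073233
  87.56783441  39.6771557 ]
```

The base end overhangs the plate by about 37 mm. I'll nudge the carton fully onto the plate with the tool turned 90° and its fingers shut, passing between the neighbours.

Call:
arm_command(series="-2 -20 0 0 255;-2 -25 0 0 255;-2 -25 0 0 255;-3 -25 0 0 255;-3 -25 0 0 255;-3 -25 0 0 255;-3 -25 0 0 255;-3 -25 0 0 255;-3 -25 0 0 255;-3 -25 0 0 255;-3 -25 0 0 255;-2 -25 0 0 255;-2 -20 0 0 255;0 -11 0 0 255;0 0 0 0 255")

```text
time_s: 8.75
tool_pos: [0.4741, 0.0728, 0.3033]
tool_rot: [179.9, 0.0, 164.5]
force: [-1.2, 0.3, -0.3]
grip_width: 0.0004
grasp_force: 0.0
```

Call:
arm_command(series="0 0 0 -0.12 255;0 0 0 -0.12 255;0 0 0 -0.12 255;0 0 0 -0.12 255;0 0 0 -0.12 255;0 0 0 -0.12 255;0 0 0 -0.12 255;0 0 0 -0.12 255;0 0 0 -0.12 255;0 0 0 -0.12 255;0 0 0 -0.12 255;0 0 0 -0.12 255;0 0 0 -0.12 255;0 0 0 -0.01 255;0 0 0 0 255;0 0 0 0 255")

```text
time_s: 10.08
tool_pos: [0.4745, 0.0772, 0.3025]
tool_rot: [180.0, 0.0, -105.3]
force: [0.2, 0.2, -1.4]
grip_width: 0.0005
grasp_force: 0.0
```

```bash
python3 - <<'E'
from h import *
ex=np.array([.9664,-.2571]);P=np.array([.663,.0252])
o=telemetry.get_obs();T=R.from_euler("xyz",o["tool_rot"],degrees=True).as_matrix()
c=np.r_[P-.195*ex,.06]; print(T.round(2),o["tool_pos"],T.T@(c-o["tool_pos"])*1000,T.T@np.r_[ex,0],o["qpos"],o["time_s"])
a=cams.read_camera("scene");cv2.imwrite("pics/s5.png",a)
E
```

```text
[[-0.26 -0.96 -0.  ]
 [-0.96  0.26  0.  ]
 [-0.    0.   -1.  ]] [0.47448203 0.07717146 0.30252418] [  1.81604609  -0.57380284 242.52366928] [-7.55629900e-03 -9.99986133e-01 -8.31581382e-05] [-48.48572402  -6.12940339  33.56893234  99.90474023   3.3812094
  85.21334746 149.31898771] 10.0833
```

View pics/s5.png

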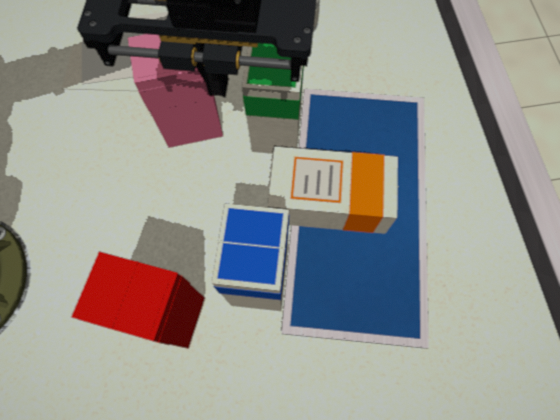

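Joint 7 is near its limit at 149°, so I'll take the half-turn equivalent before going down.

Call:
arm_command(series="0 0 0 0.12 255;0 0 0 0.12 255;0 0 0 0.12 255;0 0 0 0.12 255;0 0 0 0.12 255;0 0 0 0.12 255;0 0 0 0.12 255;0 0 0 0.12 255;0 0 0 0.12 255;0 0 0 0.12 255;0 0 0 0.12 255;0 0 0 0.12 255;0 0 0 0.12 255;0 0 0 0.12 255;0 0 0 0.12 255;0 0 0 0.12 255;0 0 0 0.12 255;0 0 0 0.12 255;0 0 0 0.12 255;0 0 0 0.12 255")

```text
time_s: 11.8
tool_pos: [0.4746, 0.0767, 0.3025]
tool_rot: [180.0, -0.0, 116.8]
force: [-0.0, -0.2, -0.0]
grip_width: 0.0003
grasp_force: 0.0
```

Call:
arm_command(series="0 0 0 0.12 255;0 0 0 0.12 255;0 0 0 0.12 255;0 0 0 0.12 255;0 0 0 0.12 255;0 0 0 0.12 255;0 0 0 0.02 255;0 0 0 0 255;0 0 0 0 255")

```text
time_s: 12.55
tool_pos: [0.4746, 0.0765, 0.3025]
tool_rot: [-180.0, -0.0, 75.0]
force: [-0.0, 0.3, -0.4]
grip_width: 0.0005
grasp_force: 0.0
```

```bash
python3 - <<'E'
from h import *
ex=np.array([.9664,-.2571]);P=np.array([.663,.0252])
o=telemetry.get_obs();T=R.from_euler("xyz",o["tool_rot"],degrees=True).as_matrix()
c=np.r_[P-.195*ex,.06]; print(o["tool_pos"],T.T@(c-o["tool_pos"])*1000,T.T@np.r_[ex,0],o["qpos"],o["time_s"])
E
```

```text
[0.47456621 0.07650504 0.302538  ] [ -1.14635195   0.30068642 242.53793276] [ 1.87142641e-03  1.00001293e+00 -4.67093637e-05] [-38.39454479  -5.21149399  24.43293925  99.64067929   2.15721749
  85.11075442 -29.23989976] 12.55
```

Call:
arm_command(series="-1 0 20 0 255;0 0 25 0 255;0 0 25 0 255;0 0 25 0 255;0 0 25 0 255;0 0 25 0 255;0 0 25 0 255;0 0 25 0 255;0 0 20 0 255;0 0 15 0 255;0 0 12 0 255;0 0 0 0 255;0 0 0 0 255")

```text
time_s: 13.63
tool_pos: [0.474, 0.0754, 0.0603]
tool_rot: [-179.9, 0.1, 74.9]
force: [0.0, 0.6, -0.1]
grip_width: 0.0006
grasp_force: 0.0
```

Call:
arm_command(series="0 6 0 0 255;0 6 0 0 255;0 5 0 0 255;0 4 0 0 255;0 4 0 0 255;0 4 0 0 255;0 4 0 0 255;0 4 0 0 255;0 4 0 0 255;0 4 0 0 255;0 4 0 0 255;0 4 0 0 255;0 0 0 0 255")

```text
time_s: 14.72
tool_pos: [0.5263, 0.0615, 0.0605]
tool_rot: [179.9, -0.0, 74.9]
force: [-0.5, 1.4, 0.7]
grip_width: 0.0004
grasp_force: 0.7
```

```bash
python3 - <<'E'
from h import *
a=cams.read_camera("scene");cv2.imwrite("pics/s6.png",a)
ex=np.array([.9664,-.2571]);P=np.array([.663,.0252]);o=telemetry.get_obs()
print("tool plate-x",(o["tool_pos"][:2]-P)@ex*1000,o["force"])
rects("scene",a,.092,(8,150,170),(22,255,255),300)
E
```

```text
tool plate-x -141.42432654242836 [-1.27421232  0.86591374  0.17964713]
scene 0.092 px [378. 186.] c [677.2  23.3] size [101.1  48.1] ang 75.7
```

View pics/s6.png

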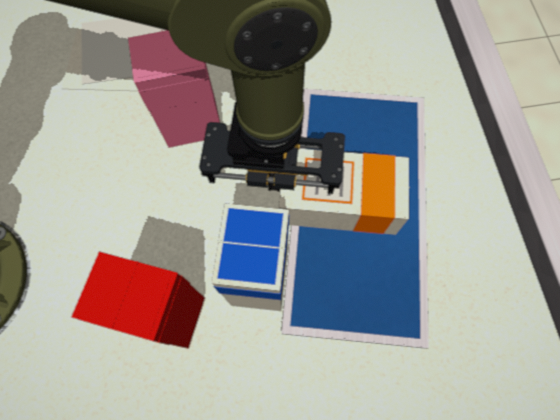

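The nudge works: the band has moved 16 mm. I need about 23 mm more, then back off and rise.

Call:
arm_command(series="0 4 0 0 255;0 4 0 0 255;0 4 0 0 255;0 4 0 0 255;0 4 0 0 255;0 3 0 0 255;0 0 0 0 255;0 -5 0 0 255;0 -15 0 0 255;0 -15 0 0 255;0 0 -20 0 255;0 0 -30 0 255;0 0 -40 0 255;0 0 -40 0 255;0 0 -40 0 255;0 0 -40 0 255;0 0 -30 0 255;0 0 0 0 255")

```text
time_s: 16.27
tool_pos: [0.5175, 0.0649, 0.3081]
tool_rot: [179.3, -0.4, 74.8]
force: [0.9, -0.3, 0.9]
grip_width: 0.0003
grasp_force: 0.0
```

Call:
arm_command(series="20 0 0 0 255;25 0 0 0 255;25 0 0 0 255;25 0 0 0 255;25 0 0 0 255;25 0 0 0 255;25 0 0 0 255;25 0 0 0 255;25 0 0 0 255;25 0 0 0 255;25 0 0 0 255;25 0 0 0 255;20 0 0 0 255;0 0 0 0 255;0 0 0 0 255;0 0 0 0 255")

```text
time_s: 17.6
tool_pos: [0.5965, 0.3677, 0.3002]
tool_rot: [180.0, 0.1, 74.8]
force: [0.8, -0.3, -0.0]
grip_width: 0.0005
grasp_force: 0.0
```

```bash
python3 - <<'E'
from h import *
a=cams.read_camera("scene");b=cams.read_camera("top");o=telemetry.get_obs();print(o["tool_pos"],o["time_s"])
cv2.imwrite("pics/c7.png",cv2.resize(np.hstack([a[50:350,170:450],b[80:380,130:410]]),None,fx=1.4,fy=1.4))
for n,i in(("scene",a),("top",b)):
    rects(n,i,.19,(50,120,110),(75,255,255));rects(n,i,.19,(108,150,150),(125,255,255))
    rects(n,i,.092,(8,150,170),(22,255,255),300)
E
```

```text
[0.59662658 0.36716967 0.30094523] 17.7
scene 0.19 px [274.  60.] c [549.4 195.9] size [85.8 65.7] ang 75.0
scene 0.19 px [251. 246.] c [480.3 -66.6] size [86.1 65.8] ang 74.6
scene 0.092 px [343. 182.] c [627.6  36.4] size [68.4 73.5] ang 75.3
scene 0.092 px [394. 187.] c [700.   17.3] size [100.   48.2] ang 75.3
top 0.19 px [ 33. 271.] c [453.9 442.6] size [102.9  94.2] ang 17.4
top 0.19 px [175. 201.] c [550.2 194.4] size [84.2 64.3] ang 74.9
top 0.19 px [331. 220.] c [481.2 -67.8] size [82.7 63.2] ang 74.5
top 0.092 px [520. 224.] c [ 443.2 -440.5] size [59.9 87.5] ang 13.0
top 0.092 px [268. 128.] c [700.8  15.5] size [96.4 46. ] ang 75.3
```

View pics/c7.png

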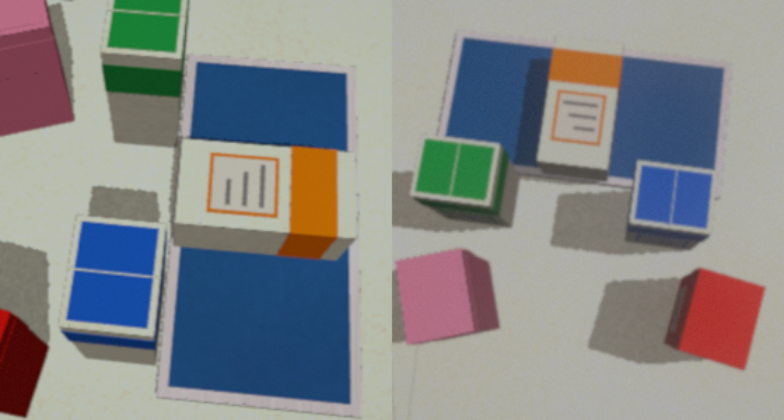

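The carton is now fully on the plate, flat and label up. Its base is at the near edge, the neighbours haven't moved, and the arm is clear.

```bash
python3 -c "from cell import env;print(env.sign_off())"
```

```text
the job is handed in; nothing more can be done
None
```

The orange carton lies flat on the checking plate, label up with its base at the near edge (I slid it about 40 mm further on after it tipped), the green and blue cartons are unmoved, and the job was handed in at about 17.7 s.

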